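Change over the soldering tray and set the fume extractor to its middle click

ROBOT

A 7-joint arm with a two-finger parallel gripper is mounted at the origin on the work surface. World frame = base frame: x ahead of the robot, y to its left, z up, the work surface at z = 0. Lengths are in m, angles in rad, forces in N, time in s.
With the tool pointing down it reaches from about 0.4 to 0.85 m from the base axis. Payload 10.4 kg.
Tool frame: the origin (TCP) lies on the mounting face of the last link; the fingertips stand 173 mm ahead of it and the grasp point (between the pads) lies 155 mm ahead of it; z points along the fingers, y is the line along which they close (so a half turn about z gives the same grasp; the last joint's range is limited). The gripper opens to 85 mm and grips with 20 to 120 N. Pads are 22 mm wide; open, the fingers measure 114 mm over their backs; the gripper's body (76 mm by 85 mm) begins 54 mm behind the grasp point. The pads swing forward as they close: fully open they stand 13 mm farther back than shut.
Start: joints at [1.127, 0.332, -0.065, 1.46, 0.022, 1.35, -0.088], TCP at [0.255, -0.57, 0.405] pointing down, gripper open.
Joint ranges: [-2.6, 2.6], [-0.5, 2.12], [-1.47, 1.34], [0.16, 2.42], [-1.27, 4.41], [0.06, 2.06], [-2.6, 2.6]. Speed limits (rad/s): [2.22, 2.22, 2.79, 2.79, 3.14, 3.14, 3.14].

INTERFACE

Orientations are given as a unit quaternion [x, y, z, w].
In Python, from workcell import manip gives the robot as it stands.
- The arm moves only by the tool apply_moves, never from a script. Its argument "motion" is one flat list of numbers, 7 for each row, row after row: the turn, a rotation vector about the world's x, y, z in degrees, then the shift along the world's x, y, z in m, then the opening, from -1 (shut) to 1 (fully open). A call has 1 to 10 rows; each row shifts and turns the commanded pose from where the row before left it; what a row does not reach is not made up. A row lasts 1/10 s, in which the tool goes at most 50 mm and 8.59 degrees, less where a joint would pass 70% of its speed; a pose out of reach is approached as far as the arm can. A call is refused whole if a number of a shift passes 0.05 or a number of a turn 8.59, either way. A call with a gripper value outside its range is refused whole. The fingers move at their own pace and stop on an object; "squeeze" is the grip in N (left out, the last holds). Time passes only in rows, so rows that do not move let the fingers close. It gives the time, the measured TCP pose, the force, the opening and the grip force at its end, in the units of the state.
- manip.state(): the state, without advancing time (a new reading comes with each control period).
- manip.capture(name): name is "scene" or "side" or "wrist"; returns the picture (420x560x3 uint8, red, green, blue); there is no depth.
- manip.camera_params(name): a dict with "fx", "fy", "cx", "cy" (pixels), "position" and "orientation" of the camera in the world. Camera axes: x right, y down, z forward; pixel columns grow to the right and rows downward; lengths in m; the calibration is good to about 2 mm. The wrist camera is an equidistant fisheye: a pixel r from the principal point sees the ray r / f radians off the axis. A picture is of the moment at which its call begins: read the wrist's pose just before it. camera_params takes no time and is no camera call; for the wrist camera it gives the pose at the moment of the call.
- manip.hand_in(): hands the job in; it is judged then, once.
Trained networks look in the newest picture that a camera, given by its name, has taken for a name from the list of things; names that differ only in an ending like _2 or _b are one class to them, and where a whole thing is asked for, a point or a joint stands for the part that bears it (a point fixed in the world has none). Each returns a list of dicts, best first, with "p" (0 to 1); they miss things now and then, are a little off and sometimes report something else, mostly with a low value. They report only what shows in the picture. A call takes as long as a camera call.
- manip.find_in(camera, thing): "uv" ([column, row] in pixels, amid what is visible of it).
- manip.regions_of(camera, thing): "mask" (420x560 bool, what is visible of it) and "uv" ([column, row] in pixels, amid what is visible of it).
- manip.place_of(camera, thing): "uv" ([column, row] in pixels: a listed point, or the origin of a listed thing).
The state is a dict: "time_s": time; "joints": joint angles; "joint_velocities": joint speeds; "tau": joint torques, N m; "eef_pos": TCP position; "tcp_rot": TCP orientation; "ft_force": force on the tool from outside, world axes, zero at the start; "wrist_torque": the same for the moment, N m; "finger_gap": finger opening in m; "finger_force": force on a finger pad.
Only numpy, scipy, OpenCV 4.12 (cv2) and the standard library are available. Lean on these libraries where they do the work, as an engineer would, in place of code of your own. Each camera call takes 0.05 s, during which the arm holds its last target. There are 200 camera calls.

TASK

Get the soldering bench ready for the next batch: first move every finished module (black, with a green board on top) out of the tray and stand it on the green mat. Then load exactly three of the bare silver heat sinks into the tray, standing on their bases, one to a bay, leaving one bay empty and any other heat sinks standing on the bench. When the tray is loaded, pull the fume extractor's red-knobbed rod out to its middle click; leave the other bench things where they are.

Things in the scene. Friction and masses are not known exactly. Their poses are not given: they have to be found in the camera images.
- damper (a joint): three-click push-pull damper rod of the fume extractor, in metres pulled out: 0 = pushed fully in, 0.030 = middle click, 0.060 = fully out. A spring detent draws the rod to the nearest of the three clicks when let go within about 12 mm of it (the divides lie at 0.015 and 0.045); leaving a click takes about 8 N. Starts fully in
- rod_knob (a point): centre of the rod's red round knob: 30 mm in diameter, 30 mm long along the rod, 88 mm above the bench, 55 mm in front of the extractor's face when fully in; its x axis points along the rod into the extractor, so pulling out is along -x. Behind the knob 25 mm of 10 mm steel rod shows when fully in; its yellow band has just come out of the collar at the middle click
- extractor: fixed black desktop fume extractor, 200 deep (x) x 240 wide (y) x 108 mm high, with a round intake grille on top (to 122 mm) and another in the front (its -x face); origin under its centre. The rod comes out of the front at y = -80 mm, z = 88 mm
- tray: fixed aluminium soldering tray with yellow rims, 113 (x) x 304 mm (y), floor 3 mm thick, rims and dividers 10 mm high above the bench and 4 mm thick; four bays in a row along y; origin under its centre
- out_mat: fixed flat green mat for finished modules, 170 (x) x 240 (y) x 3 mm; origin under its centre
- bay0 (a point): centre of the floor of tray bay 0, 3 mm above the bench; each bay is 105 mm (x) by 71 mm (y) inside and holds one piece, its long side along x; bay centres are 75 mm apart, bay 0 at the +y end of the tray
- bay1 (a point): centre of the floor of tray bay 1, 3 mm above the bench; each bay is 105 mm (x) by 71 mm (y) inside and holds one piece, its long side along x; bay centres are 75 mm apart, bay 0 at the +y end of the tray
- bay2 (a point): centre of the floor of tray bay 2, 3 mm above the bench; each bay is 105 mm (x) by 71 mm (y) inside and holds one piece, its long side along x; bay centres are 75 mm apart, bay 0 at the +y end of the tray
- bay3 (a point): centre of the floor of tray bay 3, 3 mm above the bench; each bay is 105 mm (x) by 71 mm (y) inside and holds one piece, its long side along x; bay centres are 75 mm apart, bay 0 at the +y end of the tray
- sink0: bare silver aluminium heat sink with upright fins, 80 (x) x 44 (y) x 40 mm (z), solid enough to grip across its 44 mm width, about 160 g; origin at the centre of its underside. 3 to 5 of the five are there
- sink1: bare silver aluminium heat sink with upright fins, 80 (x) x 44 (y) x 40 mm (z), solid enough to grip across its 44 mm width, about 160 g; origin at the centre of its underside. 3 to 5 of the five are there
- sink2: bare silver aluminium heat sink with upright fins, 80 (x) x 44 (y) x 40 mm (z), solid enough to grip across its 44 mm width, about 160 g; origin at the centre of its underside. 3 to 5 of the five are there
- sink3: bare silver aluminium heat sink with upright fins, 80 (x) x 44 (y) x 40 mm (z), solid enough to grip across its 44 mm width, about 160 g; origin at the centre of its underside. 3 to 5 of the five are there
- sink4: bare silver aluminium heat sink with upright fins, 80 (x) x 44 (y) x 40 mm (z), solid enough to grip across its 44 mm width, about 160 g; origin at the centre of its underside. 3 to 5 of the five are there
- done0: finished module: black heat sink with a green circuit board on top, 80 (x) x 44 (y) x 43 mm (z; white connector to 48 mm), gripped across its 44 mm width, about 190 g; origin at the centre of its underside. 2 or 3 of the four are there, each in a tray bay at the start
- done1: finished module: black heat sink with a green circuit board on top, 80 (x) x 44 (y) x 43 mm (z; white connector to 48 mm), gripped across its 44 mm width, about 190 g; origin at the centre of its underside. 2 or 3 of the four are there, each in a tray bay at the start
- done2: finished module: black heat sink with a green circuit board on top, 80 (x) x 44 (y) x 43 mm (z; white connector to 48 mm), gripped across its 44 mm width, about 190 g; origin at the centre of its underside. 2 or 3 of the four are there, each in a tray bay at the start
- done3: finished module: black heat sink with a green circuit board on top, 80 (x) x 44 (y) x 43 mm (z; white connector to 48 mm), gripped across its 44 mm width, about 190 g; origin at the centre of its underside. 2 or 3 of the four are there, each in a tray bay at the start
- wool_tin: tip-cleaning tin, steel, 68 mm across, 45 mm tall, topped with copper wool (58 mm in all); loose bystander, to be left where it is
- flux_jar: amber flux jar with brass lid, 58 mm across, 37 mm tall; loose bystander, to be left where it is
- solder_spool: blue spool of solder standing on end, 64 mm across, 50 mm tall; loose bystander, to be left where it is
- card_tube: brown cardboard tube standing on end, 80 mm across, 100 mm tall; loose bystander, to be left where it is

How it is judged:
On the way, in this order (a step that is already met when the one before it is completed fails the run):
1. every finished module stands on the green mat (x of done0 in the frame of out_mat between -0.085 and 0.085 m and y of done0 in the frame of out_mat between -0.12 and 0.12 m and height (world z) of each of done0, done1, done2, done3 below 0.01 m and angle between each of done0, done1, done2, done3's own z axis and vertical below 0.15 rad and linear speed of each of done0, done1, done2, done3 below 0.03 m/s and x of done1 in the frame of out_mat between -0.085 and 0.085 m and y of done1 in the frame of out_mat between -0.12 and 0.12 m and x of done2 in the frame of out_mat between -0.085 and 0.085 m and y of done2 in the frame of out_mat between -0.12 and 0.12 m and x of done3 in the frame of out_mat between -0.085 and 0.085 m and y of done3 in the frame of out_mat between -0.12 and 0.12 m), for 0.2 s.
2. exactly three bays of the tray hold one heat sink each and the fourth is empty (((distance between any of sink0, sink1, sink2, sink3, sink4 and bay1 below 0.024 m and distance between any of sink0, sink1, sink2, sink3, sink4 and bay2 below 0.024 m and distance between any of sink0, sink1, sink2, sink3, sink4 and bay3 below 0.024 m and distance between each of sink0, sink1, sink2, sink3, sink4 and bay0 above 0.03 m) or (distance between any of sink0, sink1, sink2, sink3, sink4 and bay0 below 0.024 m and distance between any of sink0, sink1, sink2, sink3, sink4 and bay2 below 0.024 m and distance between any of sink0, sink1, sink2, sink3, sink4 and bay3 below 0.024 m and distance between each of sink0, sink1, sink2, sink3, sink4 and bay1 above 0.03 m) or (distance between any of sink0, sink1, sink2, sink3, sink4 and bay0 below 0.024 m and distance between any of sink0, sink1, sink2, sink3, sink4 and bay1 below 0.024 m and distance between any of sink0, sink1, sink2, sink3, sink4 and bay3 below 0.024 m and distance between each of sink0, sink1, sink2, sink3, sink4 and bay2 above 0.03 m) or (distance between any of sink0, sink1, sink2, sink3, sink4 and bay0 below 0.024 m and distance between any of sink0, sink1, sink2, sink3, sink4 and bay1 below 0.024 m and distance between any of sink0, sink1, sink2, sink3, sink4 and bay2 below 0.024 m and distance between each of sink0, sink1, sink2, sink3, sink4 and bay3 above 0.03 m)) and height (world z) of each of sink0, sink1, sink2, sink3, sink4 below 0.008 m and angle between each of sink0, sink1, sink2, sink3, sink4's own z axis and vertical below 0.1 rad and linear speed of each of sink0, sink1, sink2, sink3, sink4 below 0.03 m/s), for 0.2 s.
3. the extractor's rod rests at its middle click (value of joint damper between 0.026 and 0.034 m and velocity of joint damper between -0.01 and 0.01 m/s), for 0.2 s.
At the end, for the whole second after the job is handed in: Every finished module stands at rest with its centre over the green mat; exactly three bays hold one heat sink each, the fourth is empty, and all heat sinks stand flat (5 mm, 0.1 rad), none stacked; the rod rests within 4 mm of its middle click (0.030) (all of step 1 and all of step 2 and all of step 3); the robot touches nothing.
It fails at once if the wool tin is pushed more than 4 cm from its place (distance of wool_tin from where it was at the start of the episode above 0.04 m).
It fails at once if the flux jar is pushed more than 4 cm from its place (distance of flux_jar from where it was at the start of the episode above 0.04 m).
It fails at once if the solder spool is pushed more than 4 cm from its place (distance of solder_spool from where it was at the start of the episode above 0.04 m).
It fails at once if the card tube is pushed more than 4 cm from its place (distance of card_tube from where it was at the start of the episode above 0.04 m).
Of sink0, sink1, sink2, sink3, sink4 only 3 to 5 are there at a start; the rules pass over those that are not, and their reading is None.
Of done0, done1, done2, done3 only 2 to 3 are there at a start; the rules pass over those that are not, and their reading is None.
At some moment in a run one of sink0, sink1, sink2, sink3, sink4 may be knocked a few centimetres aside while the robot is not near it.
It also fails if it takes over 210 s, if anything falls off the work surface, if the arm or the gripper's body presses on something with over 40 N, if the wrist force passes 120 N, or if a joint passes its speed limit or range.

## Working session

There is one attempt and no reset: what is moved stays moved. The work goes in short steps, Python scripts to look and compute and a tool call to move; the robot and the scene stay as the last step left them, time stands still between calls to the robot, and variables do not carry over. Pictures are saved under pics/ and viewed, at most 14 in all, crops included, and the job is handed in when it is done.

Besides the shell and the picture viewer there is one more tool, called after ">>>" as name(argument=value, ...) on one line, values as JSON. apply_moves: Moves the arm, as the interface text tells. Its arguments: {"type":"object","properties":{"motion":{"type":"array","items":{"type":"number"}},"squeeze":{"type":"number"}},"required":["motion"]}

```bash
mkdir -p pics
cat > h.py <<'E'
import numpy as np, cv2
from scipy.spatial.transform import Rotation as R
from workcell import manip
def snap(n,f=None):
    p=manip.camera_params(n); im=manip.capture(n)
    if f: cv2.imwrite('pics/'+f,im[:,:,::-1])
    return im,p
def ray(p,uv,fish=False):
    x=(uv[0]-p['cx'])/p['fx']; y=(uv[1]-p['cy'])/p['fy']
    if fish:
        r=np.hypot(x,y); d=np.array([x/r*np.sin(r),y/r*np.sin(r),np.cos(r)]) if r>1e-9 else np.array([0,0,1.])
    else: d=np.array([x,y,1.])
    return R.from_quat(p['orientation']).apply(d)
def onz(p,uv,z,fish=False):
    d=ray(p,uv,fish); o=np.array(p['position']); return o+d*(z-o[2])/d[2]
E
python3 - <<'E'
from h import *
print(manip.state())
for n in('scene','side','wrist'):
    im,p=snap(n,n+'0.png'); print(n,p)
    for t,z in (('tray',0),('out_mat',0),('extractor',0),('rod_knob',.088),('bay0',.003),('bay3',.003),('sink0',0),('done0',.003),('wool_tin',0),('flux_jar',0),('solder_spool',0),('card_tube',0)):
        for d in manip.place_of(n,t):
            if d['p']>.3: print(t,round(d['p'],2),np.round(d['uv'],0),np.round(onz(p,d['uv'],z,n=='wrist')[:2],3))
E
```

```text
{'time_s': 0.0, 'joints': array([ 1.12740761,  0.3328568 , -0.06465759,  1.46095695,  0.02160944,
        1.34990774, -0.08847701]), 'joint_velocities': array([ 5.99258008e-04, -1.85517636e-05,  5.56572646e-04, -5.18034608e-04,
       -2.08918480e-04, -1.76051742e-04,  1.03964085e-04]), 'tau': array([ 4.09001022e-04, -6.25449300e+01,  4.89083177e-02, -3.91602731e+01,
        1.61320885e-02,  1.00248758e-02, -2.97066435e-06]), 'eef_pos': array([ 0.25522747, -0.57036297,  0.40391761]), 'tcp_rot': array([ 9.77947722e-01,  2.08848605e-01, -1.93843293e-04, -6.90017536e-04]), 'ft_force': array([ 0.27485394,  0.18209741, -1.33747605]), 'wrist_torque': array([0.00917665, 0.00443833, 0.07169114]), 'finger_force': 0.0, 'finger_gap': 0.08570357237698692}
scene {'fx': 418.8362073039995, 'fy': 418.8362073039995, 'cx': 276.47219616287634, 'cy': 205.59420347590097, 'position': array([ 1.55356117, -0.08355702,  0.78436586]), 'orientation': array([ 0.65465917,  0.59996766, -0.31397318, -0.3359777 ])}
tray 0.85 [286. 242.] [0.633 0.013]
tray 0.72 [337. 276.] [0.782 0.134]
tray 0.7 [296. 246.] [0.65  0
[... 1733 characters left out ...]
638 -0.108]
sink0 0.75 [239. 308.] [ 0.433 -0.226]
sink0 0.59 [325. 301.] [ 0.636 -0.23 ]
sink0 0.58 [260. 258.] [ 0.49  -0.095]
done0 0.78 [315. 235.] [ 0.64  -0.038]
done0 0.67 [273. 385.] [ 0.498 -0.414]
done0 0.58 [317. 211.] [0.656 0.039]
wool_tin 0.66 [198. 334.] [ 0.34  -0.282]
flux_jar 0.7 [204. 172.] [0.348 0.222]
solder_spool 0.56 [353. 182.] [0.772 0.134]
card_tube 0.96 [382. 278.] [ 0.784 -0.182]
wrist {'fx': 325.19226210127806, 'fy': 325.19226210127806, 'cx': 279.38580507121395, 'cy': 207.32509973659285, 'position': array([ 0.32412307, -0.54035661,  0.37325646]), 'orientation': array([ 0.8297246 , -0.53771274, -0.08173295,  0.12546638])}
wool_tin 0.94 [107.  26.] [ 0.346 -0.296]
```

View pics/scene0.png

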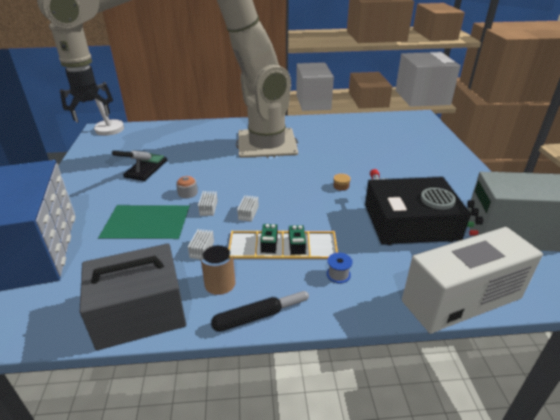

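View pics/side0.png

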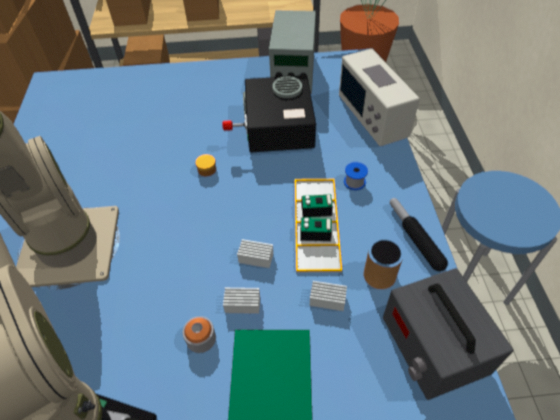

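```bash
cat >> h.py <<'E'
from scipy.optimize import minimize
def proj(p,P,fish=False):
    c=R.from_quat(p['orientation']).inv().apply(np.atleast_2d(P)-p['position'])
    if fish:
        h=np.hypot(c[:,0],c[:,1]); k=np.arctan2(h,c[:,2])/np.maximum(h,1e-9)
    else: k=1/c[:,2]
    return np.c_[p['cx']+p['fx']*c[:,0]*k,p['cy']+p['fy']*c[:,1]*k]
def box(x,y,yaw,s,z0,n=9):
    c,t=np.cos(yaw),np.sin(yaw); q=[]
    for a in np.linspace(-.5,.5,n):
        for b in np.linspace(-.5,.5,n):
            for z in (z0,z0+s[2]): q.append((x+c*a*s[0]-t*b*s[1],y+t*a*s[0]+c*b*s[1],z))
    return np.array(q)
def fit(views,x,y,yaw0,s,z0):
    "views: list of (p,mask,fish); maximise overlap of box outline with masks"
    def cost(v):
        e=0
        for p,m,f in views:
            hull=cv2.convexHull((proj(p,box(v[0],v[1],v[2]*10,s,z0),f)*16).astype(np.int32))
            r=np.zeros(m.shape,np.uint8); cv2.fillConvexPoly(r,hull,1,shift=4); r=r>0
            e+=1-(r&m).sum()/max(1,(r|m).sum())
        return e/len(views)
    best=None
    for y0 in yaw0:
        o=minimize(cost,[x,y,y0/10],method='Nelder-Mead',options=dict(initial_simplex=[[x,y,y0/10],[x+.01,y,y0/10],[x,y+.01,y0/10],[x,y,y0/10+.025]],maxiter=120))
        if best is None or o.fun<best.fun: best=o
    return np.round([best.x[0],best.x[1],np.degrees(best.x[2]*10),1-best.fun],3)
E
cat > m1.py <<'E'
from h import *
V={}
for n in('scene','side'):
    im,p=snap(n); V[n]=(im,p)
    V[n]+=({t:manip.regions_of(n,t) for t in('sink0','done0')},)
def near(n,t,P):
    im,p,r=V[n]; u=proj(p,P)[0]; c=[d for d in r[t] if d['p']>.25 and np.hypot(*(u-d['uv']))<14]
    return [(p,c[0]['mask'],False)] if c else []
for t,L,s in(('sink0',[(.636,-.23),(.437,-.22),(.485,-.095)],(.08,.044,.04)),('done0',[(.648,.038),(.64,-.04)],(.08,.044,.044))):
    for n in V: print(n,t,[(round(d['p'],2),np.round(onz(V[n][1],d['uv'],.02)[:2],3)) for d in V[n][2][t] if d['p']>.25])
    for x,y in L:
        z0=0 if t=='sink0' else .003
        v=[near(n,t,(x,y,.02)) for n in V]
        for q in (v[0],v[1],v[0]+v[1]):
            if q: print(t,fit(q,x,y,np.radians([-40,0,40,90]),s,z0))
for n in V:
    im,p,_=V[n]; h=cv2.cvtColor(im,cv2.COLOR_RGB2HSV)
    for name,lo,hi,z,a in(('tray',(18,110,110),(32,255,255),.010,0),('mat',(60,120,50),(85,255,200),.003,0)):
        m=cv2.inRange(h,lo,hi); k,l,st,ce=cv2.connectedComponentsWithStats(cv2.dilate(m,np.ones((3,3))))
        i=max(range(1,k),key=lambda j:st[j,2]*st[j,3])
        ys,xs=np.nonzero((l==i)&(m>0)); P=np.array([onz(p,(u+.0,v+.0),z)[:2] for u,v in zip(xs,ys)]).astype(np.float32)
        (c,sz,an)=cv2.minAreaRect(P); print(n,name,np.round(c,3),np.round(sz,3),round(an,1))
    m=cv2.inRange(h,(0,150,120),(8,255,255))|cv2.inRange(h,(172,150,120),(180,255,255))
    k,l,st,ce=cv2.connectedComponentsWithStats(m); print('red',[(np.round(ce[j]),st[j,4],np.round(onz(p,ce[j],.088)[:2],3)) for j in range(1,k) if st[j,4]>20])
E
python3 m1.py
```

```text
scene sink0 [(0.97, array([ 0.476, -0.098])), (0.74, array([ 0.635, -0.228]))]
side sink0 [(0.73, array([ 0.442, -0.219])), (0.66, array([ 0.644, -0.228]))]
sink0 [  0.639  -0.227 -15.483   0.853]
sink0 [  0.643  -0.225 -14.476   0.935]
sink0 [  0.641  -0.227 -15.28    0.888]
sink0 [ 0.441 -0.217 -5.166  0.959]
sink0 [ 0.441 -0.217 -5.166  0.959]
sink0 [  0.473  -0.092 -13.771   0.896]
sink0 [  0.473  -0.092 -13.771   0.896]
scene done0 [(0.72, array([ 0.638, -0.038])), (0.6, array([0.645, 0.032]))]
side done0 [(0.83, array([0.648, 0.045])), (0.65, array([ 0.634, -0.018]))]
done0 [ 0.649  0.045 -3.296  0.931]
done0 [6.52000e-01 4.10000e-02 1.75193e+02 9.20000e-01]
done0 [ 0.653  0.045 -4.744  0.924]
done0 [ 0.64  -0.035 -8.384  0.922]
done0 [ 0.639 -0.035 -6.806  0.955]
done0 [ 0.64  -0.034 -9.654  0.933]
scene tray [ 0.697 -0.016] [0.26  0.012] 84.7
scene mat [ 0.494 -0.406] [0.236 0.158] 84.6
red []
side tray [0.323 1.084] [0.281 0.908] 82.5
side mat [ 0.496 -0.386] [0.191 0.167] 84.1
red [(array([227., 124.]), np.int32(59), array([0.426, 0.324]))]
```

>>> apply_moves(motion=[0,0,-7.3,0.023,0.038,-0.0035,1,0,0,-7.3,0.023,0.038,-0.0035,1,0,0,-7.3,0.023,0.038,-0.0035,1,0,0,-7.2,0.023,0.038,-0.0035,1,0,0,0,0.023,0.038,-0.0035,1,0,0,0,0.023,0.038,-0.0035,1,0,0,0,0.023,0.038,-0.0035,1,0,0,0,0.023,0.038,-0.0035,1,0,0,0,0.023,0.038,-0.0035,1,0,0,0,0.023,0.038,-0.0035,1])

```text
time_s: 3.25
eef_pos: [0.4859, -0.1888, 0.3699]
tcp_rot: [0.999, -0.044, 0.0, 0.0]
ft_force: [1.1, -0.9, -1.1]
finger_gap: 0.0852
finger_force: 0.0
```

>>> apply_moves(motion=[0,0,0,0.023,0.038,-0.0035,1,0,0,0,0.023,0.038,-0.0035,1,0,0,0,0.023,0.038,-0.0035,1,0,0,0,0.023,0.038,-0.0035,1,0,0,0,0.023,0.038,-0.0035,1,0,0,0,0,0,0,1])

```text
time_s: 3.85
eef_pos: [0.6015, 0.0062, 0.3516]
tcp_rot: [0.999, -0.039, -0.0, -0.002]
ft_force: [-1.0, 0.9, 0.6]
finger_gap: 0.0851
finger_force: 0.0
```

```bash
cat > m2.py <<'E'
from h import *
import sys
def look(f,L):
    im,p=snap('wrist',f)
    s=manip.state(); e=R.from_quat(s['tcp_rot']).apply([1,0,0]); print('tcp',np.round(s['eef_pos'],4),'yaw',np.round(np.degrees(np.arctan2(e[1],e[0])),2),'t',s['time_s'])
    for t,sz,z0 in L:
        for d in manip.regions_of('wrist',t):
            if d['p']<.3: continue
            g=onz(p,d['uv'],.03,True)
            print(t,round(d['p'],2),np.round(d['uv']),fit([(p,d['mask'],True)],g[0],g[1],np.radians([-40,0,40,90]),sz,z0))
    return im,p
SK=('sink0',(.08,.044,.04),0); DN=('done0',(.08,.044,.044),.003); SKT=('sink0',(.08,.044,.04),.003)
E
python3 - <<'E'
from m2 import *
im,p=look('w1.png',[SK,DN])
for t,z in(('bay0',.003),('tray',0)):
    for d in manip.place_of('wrist',t):
        if d['p']>.3: print(t,round(d['p'],2),np.round(onz(p,d['uv'],z,True),3))
E
```

```text
tcp [0.6009 0.003  0.3517] yaw -4.69 t 3.9
sink0 0.86 [366. 282.] [ 4.81000e-01 -9.00000e-02  1.64017e+02  5.26000e-01]
sink0 0.83 [468. 294.] [ 0.441 -0.217 -5.831  0.658]
sink0 0.62 [494. 137.] [  0.642  -0.226 -16.05    0.958]
done0 0.83 [322. 147.] [ 0.639 -0.035 -7.332  0.928]
done0 0.74 [234. 141.] [ 0.653  0.042 -4.296  0.946]
done0 0.42 [ 30. 252.] [  0.622   0.311 -11.617   0.306]
bay0 0.68 [ 0.636 -0.108  0.003]
bay0 0.4 [0.649 0.003 0.003]
tray 0.9 [0.649 0.002 0.   ]
```

View pics/w1.png

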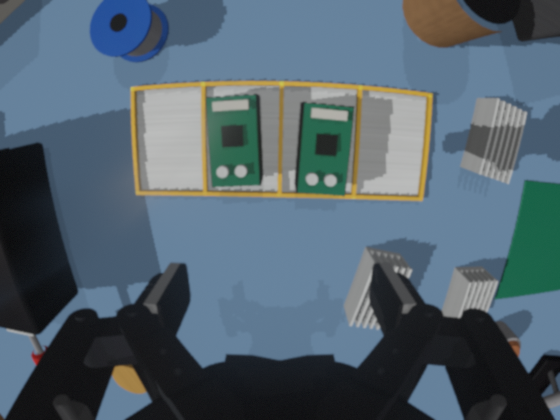

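The wrist picture shows the tray (corners at about (132,88), (432,94), (424,200), (137,194)). There are modules in the two middle bays, and three sinks at about (490,140), (375,290) and (468,290).

Run:
```python
from h import *
p=manip.camera_params('wrist')
C=np.array([onz(p,u,.010,True)[:2] for u in((132,88),(432,94),(424,200),(137,194))]); print(np.round(C,3), C.mean(0))
a=(C[0]+C[3]-C[1]-C[2])/2; print('len',np.hypot(*a),'wid',np.hypot(*(C[0]+C[1]-C[2]-C[3]))/2,'yaw',np.degrees(np.arctan2(-a[0],a[1])))
for c in (C.mean(0),(.649,.002)):
    print([np.round(np.array(c)+a/np.hypot(*a)*k*.075,3) for k in(1.5,.5,-.5,-1.5)])
print(manip.state()['eef_pos'],p['position'])
```

```text
[[ 0.717  0.135]
 [ 0.685 -0.165]
 [ 0.574 -0.155]
 [ 0.607  0.148]] [ 0.64561903 -0.0093376 ]
len 0.30322072796909105 wid 0.11110731673500192 yaw -6.2601769893049015
[array([0.658, 0.102]), array([0.65 , 0.028]), array([ 0.642, -0.047]), array([ 0.633, -0.121])]
[array([0.661, 0.114]), array([0.653, 0.039]), array([ 0.645, -0.035]), array([ 0.637, -0.11 ])]
[ 0.60009614 -0.00195863  0.35235511] [ 0.67521512 -0.00959563  0.32087279]
```

>>> apply_moves(motion=[0,0,0,0.027,0.021,0,0.45,0,0,0,0.026,0.021,0,0.45,0,0,0,0,0,-0.03,0.45,0,0,0,0,0,-0.03,0.45,0,0,0,0,0,-0.03,0.45,0,0,0,0,0,-0.02,0.45,0,0,0,0,0,0,0.45,0,0,0,0,0,0,0.45,0,0,0,0,0,0,0.45], squeeze=40)

```text
time_s: 5.0
eef_pos: [0.6538, 0.0411, 0.2441]
tcp_rot: [0.999, -0.044, 0.001, 0.0]
ft_force: [0.6, -0.0, 0.2]
finger_gap: 0.062
finger_force: 0.0
```

Run:
```python
from m2 import *
look('w2.png',[DN])
```

```text
tcp [0.6538 0.0413 0.2441] yaw -5.02 t 5.05
done0 0.79 [272. 234.] [ 0.653  0.042 -2.097  0.945]
```

View pics/w2.png

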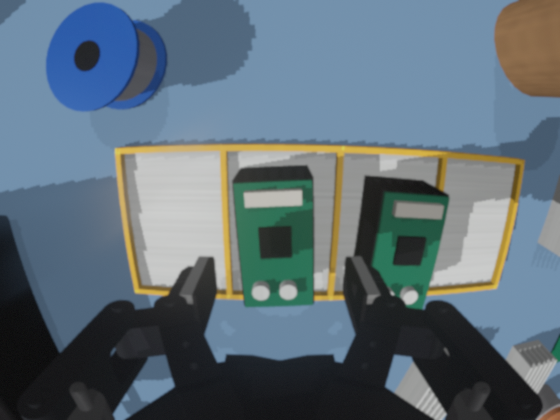

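The module in bay 1 (275,235) lies centred between the fingers, which are clear of bay 2's module.

>>> apply_moves(motion=[0,0,1,0,0,-0.028,0.45,0,0,1,0,0,-0.027,0.45,0,0,0,0,0,0,0.45,0,0,0,0,0,0,0.45,0,0,0,0,0,0,-0.3,0,0,0,0,0,0,-0.3,0,0,0,0,0,0,-0.3,0,0,0,0,0,0,-0.3])

```text
time_s: 5.9
eef_pos: [0.6542, 0.0419, 0.1896]
tcp_rot: [1.0, -0.026, 0.002, -0.0]
ft_force: [-1.1, 0.1, 7.7]
finger_gap: 0.043
finger_force: 42.8
```

Run:
```python
from h import *
im,p=snap('wrist')
p['position']=np.array(p['position'])+[0,0,.055]  # pose of w2 (hand has since gone down 55 mm, turned 2 deg)
s=manip.state(); print(s['finger_gap'],s['finger_force'],s['eef_pos'],s['ft_force'])
```

```text
0.04365476851931788 42.75231957435608 [0.65416469 0.04185389 0.18955728] [-1.19337485  0.21590499  7.81489621]
```

>>> apply_moves(motion=[0,0,0,0,0,0.04,-0.3,0,0,0,0,0,0.04,-0.3,0,0,0,0,0,0.04,-0.3,0,0,-1,-0.015,-0.04,0,-0.3,0,0,-1,-0.015,-0.04,0,-0.3,0,0,-1,-0.015,-0.04,0,-0.3,0,0,0,-0.015,-0.04,0,-0.3,0,0,0,-0.015,-0.04,0,-0.3,0,0,0,-0.015,-0.04,0,-0.3,0,0,0,-0.015,-0.04,0,-0.3])

```text
time_s: 6.95
eef_pos: [0.5474, -0.24, 0.308]
tcp_rot: [0.999, -0.052, 0.0, 0.0]
ft_force: [-0.1, -0.9, -1.7]
finger_gap: 0.0429
finger_force: 41.8
```

>>> apply_moves(motion=[0,0,0,-0.015,-0.041,0,-0.3,0,0,0,-0.015,-0.041,0,-0.3,0,0,0,-0.015,-0.041,0,-0.3,0,0,0,0,0,-0.03,-0.3,0,0,0,0,0,-0.03,-0.3,0,0,0,0,0,0,-0.3,0,0,0,0,0,0,-0.3])

```text
time_s: 7.65
eef_pos: [0.5036, -0.3612, 0.2481]
tcp_rot: [0.999, -0.052, -0.0, -0.0]
ft_force: [0.3, 0.7, -0.9]
finger_gap: 0.0431
finger_force: 41.7
```

Run:
```python
from h import *
im,p=snap('wrist','w3.png'); im2,p2=snap('side','s3.png')
s=manip.state(); print(s['finger_gap'],s['finger_force'],s['eef_pos'],s['ft_force'])
for n,q in(('wrist',p),('side',p2)):
  for d in manip.regions_of(n,'out_mat')[:1]:
    ys,xs=np.nonzero(d['mask']); P=np.array([onz(q,(u,v),.003,n=='wrist')[:2] for u,v in zip(xs,ys)]).astype(np.float32); print(n,d['p'],cv2.minAreaRect(P),[(onz(q,xy,.003,n=='wrist')[:2]).round(3) for xy in cv2.boxPoints(cv2.minAreaRect(np.c_[xs,ys].astype(np.float32)))])
```

```text
0.04322354350439501 41.72934651374817 [ 0.50412095 -0.3614682   0.24942588] [-0.01178282 -0.80554646 -2.36201426]
wrist 0.88 ((0.4950352907180786, -0.4065999388694763), (0.2380295991897583, 0.1677803099155426), 83.6962661743164) [array([ 0.456, -0.257]), array([ 0.603, -0.301]), array([ 0.567, -0.534]), array([ 0.387, -0.539])]
side 0.86 ((0.4956026077270508, -0.38501331210136414), (0.19327014684677124, 0.17014074325561523), 84.06603240966797) [array([ 0.403, -0.473]), array([ 0.407, -0.279]), array([ 0.594, -0.298]), array([ 0.568, -0.489])]
```

View pics/w3.png

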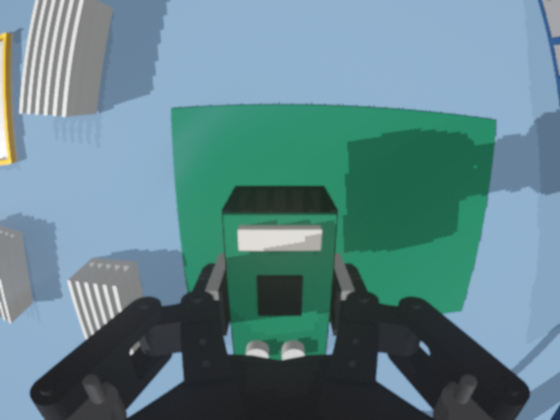

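The module hangs upright over the mat, whose edges lie at about (175,110) and (495,120).

>>> apply_moves(motion=[0,0,0,0,0,-0.03,-0.3,0,0,0,0,0,-0.024,-0.3,0,0,0,0,0,-0.004,-0.3,0,0,0,0,0,0,-0.3,0,0,0,0,0,0,0.3,0,0,0,0,0,0,0.45,0,0,0,0,0,0,0.45,0,0,0,0,0,0.03,0.45,0,0,0,0,0,0.04,0.45])

```text
time_s: 8.75
eef_pos: [0.5026, -0.3611, 0.2583]
tcp_rot: [0.999, -0.052, -0.002, -0.001]
ft_force: [0.9, -0.6, -0.5]
finger_gap: 0.0619
finger_force: 0.0
```

>>> apply_moves(motion=[0,0,-1,0.0135,0.0325,0,0.45,0,0,0,0.0135,0.0325,0,0.45,0,0,0,0.0135,0.0325,0,0.45,0,0,0,0.0135,0.0325,0,0.45,0,0,0,0.0135,0.0325,0,0.45,0,0,0,0.0135,0.0325,0,0.45,0,0,0,0.0135,0.0325,0,0.45,0,0,0,0.0135,0.0325,0,0.45,0,0,0,0.0135,0.0325,0,0.45,0,0,0,0.0135,0.0325,0,0.45])

```text
time_s: 9.75
eef_pos: [0.6388, -0.0352, 0.2596]
tcp_rot: [0.998, -0.061, 0.0, 0.0]
ft_force: [0.5, -0.9, 0.0]
finger_gap: 0.062
finger_force: 0.0
```

>>> apply_moves(motion=[0,0,0,0,0,-0.01,0.45,0,0,0,0,0,0,0.45,0,0,0,0,0,0,0.45])

```text
time_s: 10.05
eef_pos: [0.6381, -0.0377, 0.2491]
tcp_rot: [0.998, -0.062, -0.0, 0.0]
ft_force: [0.3, 0.1, 0.5]
finger_gap: 0.0619
finger_force: 0.0
```

Run:
```python
from m2 import *
look('w4.png',[DN])
im,p=snap('side','s4.png')
for d in manip.regions_of('side','done0'):
    if d['p']>.3:
        g=onz(p,d['uv'],.03); print(round(d['p'],2),np.round(g,3))
```

```text
tcp [ 0.6382 -0.038   0.2495] yaw -7.1 t 10.1
done0 0.83 [274. 225.] [ 6.4000e-01 -3.5000e-02  1.7067e+02  9.5100e-01]
done0 0.65 [558. 322.] [ 0.501 -0.365 -7.968  0.975]
0.81 [ 0.633 -0.045  0.03 ]
0.76 [ 0.503 -0.363  0.03 ]
```

View pics/w4.png

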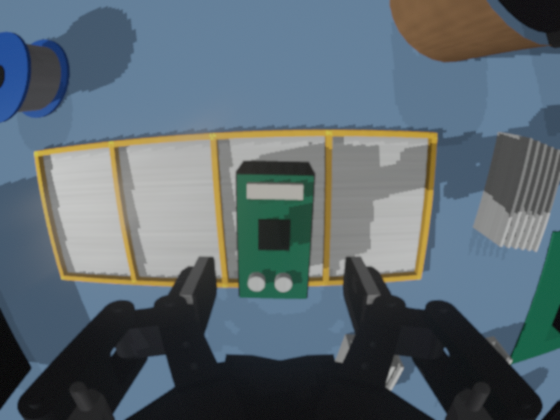

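Bay 1 is empty and the bay 2 module (274,230) sits between the fingers. The tray corners are at (36,153), (437,133), (420,277) and (61,277).

Run:
```python
from h import *
p=manip.camera_params('wrist'); 
C=np.array([onz(p,u,.010,True)[:2] for u in((36,153),(437,133),(420,277),(61,277))])
a=(C[0]+C[3]-C[1]-C[2])/2; print(np.round(C,3),C.mean(0),'len',np.hypot(*a),'wid',np.hypot(*(C[0]+C[1]-C[2]-C[3]))/2,'yaw',np.degrees(np.arctan2(-a[0],a[1])))
print([np.round(C.mean(0)+a/np.hypot(*a)*k*.075,3) for k in(1.5,.5,-.5,-1.5)])
```

```text
[[ 0.718  0.146]
 [ 0.689 -0.154]
 [ 0.579 -0.142]
 [ 0.609  0.159]] [0.64855364 0.00216019] len 0.30193139519781503 wid 0.11000850172865917 yaw -5.600639348913471
[array([0.66 , 0.114]), array([0.652, 0.039]), array([ 0.645, -0.035]), array([ 0.638, -0.11 ])]
```

>>> apply_moves(motion=[0,0,-1,0.001,0.002,-0.028,0.45,0,0,-1,0,0,-0.027,0.45,0,0,0,0,0,-0.005,0.45,0,0,0,0,0,0,0.45,0,0,0,0,0,0,-0.3,0,0,0,0,0,0,-0.3,0,0,0,0,0,0,-0.3,0,0,0,0,0,0,-0.3])

```text
time_s: 11.05
eef_pos: [0.64, -0.0347, 0.1911]
tcp_rot: [0.997, -0.078, 0.001, 0.0]
ft_force: [0.2, -1.1, 7.0]
finger_gap: 0.0434
finger_force: 42.8
```

>>> apply_moves(motion=[0,0,0,0,0,0.04,-0.3,0,0,0,0,0,0.04,-0.3,0,0,0,0,0,0.04,-0.3,0,0,1,-0.015,-0.042,0,-0.3,0,0,1,-0.015,-0.042,0,-0.3,0,0,1,-0.015,-0.042,0,-0.3,0,0,0,-0.015,-0.042,0,-0.3,0,0,0,-0.015,-0.042,0,-0.3,0,0,0,-0.015,-0.042,0,-0.3,0,0,0,-0.015,-0.042,0,-0.3])

```text
time_s: 12.05
eef_pos: [0.5334, -0.33, 0.3098]
tcp_rot: [0.999, -0.052, 0.0, 0.0]
ft_force: [0.1, 0.2, -1.1]
finger_gap: 0.0434
finger_force: 41.8
```

>>> apply_moves(motion=[0,0,0,-0.015,-0.042,0,-0.3,0,0,0,-0.015,-0.042,0,-0.3,0,0,0,-0.015,-0.042,0,-0.3,0,0,0,0,0,-0.03,-0.3,0,0,0,0,0,-0.03,-0.3,0,0,0,0,0,0,-0.3,0,0,0,0,0,0,-0.3])

```text
time_s: 12.75
eef_pos: [0.4895, -0.4542, 0.2498]
tcp_rot: [0.999, -0.052, -0.0, -0.0]
ft_force: [-1.0, 1.0, -0.9]
finger_gap: 0.0435
finger_force: 41.7
```

>>> apply_moves(motion=[0,0,0,0,0,-0.03,-0.3,0,0,0,0,0,-0.026,-0.3,0,0,0,0,0,-0.003,-0.3,0,0,0,0,0,0,-0.3])

```text
time_s: 13.15
eef_pos: [0.49, -0.4546, 0.1919]
tcp_rot: [0.999, -0.052, 0.001, 0.001]
ft_force: [0.7, -0.6, -2.2]
finger_gap: 0.0428
finger_force: 42.2
```

>>> apply_moves(motion=[0,0,0,0,0,0,0.3,0,0,0,0,0,0,0.45,0,0,0,0,0,0,0.45,0,0,0,0,0,0.03,0.45,0,0,0,0,0,0.04,0.45,0,0,0,0,0,0.02,0.45])

```text
time_s: 13.75
eef_pos: [0.4899, -0.4549, 0.2843]
tcp_rot: [0.999, -0.052, 0.002, 0.001]
ft_force: [1.0, -0.4, 0.2]
finger_gap: 0.0615
finger_force: 0.0
```

>>> apply_moves(motion=[0,0,0,-0.01,0.048,0,0.45,0,0,0,-0.01,0.048,0,0.45,0,0,0,-0.01,0.048,0,0.45,0,0,0,-0.01,0.048,0,0.45,0,0,0,-0.009,0.046,0,0.45,0,0,0,0,0,-0.03,0.45,0,0,0,0,0,0,0.45,0,0,0,0,0,0,0.45])

```text
time_s: 14.55
eef_pos: [0.4403, -0.2172, 0.2508]
tcp_rot: [0.999, -0.053, -0.0, 0.0]
ft_force: [-0.5, -0.1, 1.0]
finger_gap: 0.0618
finger_force: 0.0
```

Run:
```python
from m2 import *
im,p=look('w5.png',[SK,DN])
im2,p2=snap('side','s5.png')
for t in('sink0','done0'):
  for d in manip.regions_of('side',t):
    if d['p']>.3: print('side',t,round(d['p'],2),np.round(onz(p2,d['uv'],.03),3))
cv2.imwrite('pics/c5.png',np.hstack([im,im2])[:,:,::-1][:, :]) ; c=cv2.resize(np.hstack([im,im2]),(800,300)); cv2.imwrite('pics/c5.png',c[:,:,::-1])
```

```text
tcp [ 0.4406 -0.2175  0.2512] yaw -6.06 t 14.6
sink0 0.91 [278. 222.] [ 0.442 -0.217 -7.092  0.907]
sink0 0.81 [ 96. 189.] [  0.481  -0.09  -17.355   0.966]
done0 0.66 [544. 137.] [ 0.489 -0.457 -4.902  0.977]
done0 0.62 [481. 121.] [ 0.503 -0.362 -4.732  0.93 ]
side sink0 0.97 [ 0.452 -0.234  0.03 ]
side sink0 0.7 [ 0.635 -0.225  0.03 ]
side sink0 0.7 [ 0.496 -0.099  0.03 ]
side done0 0.69 [ 0.507 -0.364  0.03 ]
side done0 0.62 [ 0.644 -0.03   0.03 ]
side done0 0.56 [ 0.487 -0.457  0.03 ]
```

View pics/c5.png

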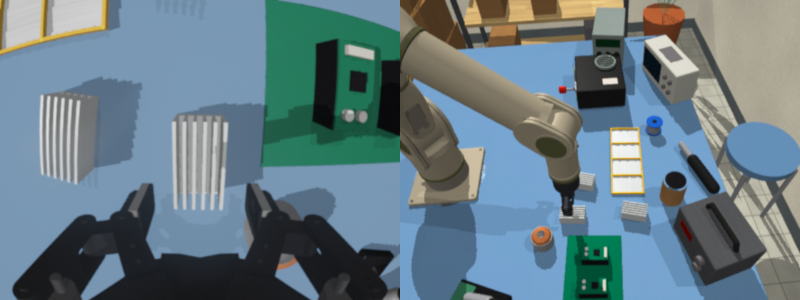

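Both modules stand on the mat, the tray is empty, and the first sink (200,160 in the left half) sits between the fingers.

>>> apply_moves(motion=[0,0,-1,0.001,0,-0.03,0.45,0,0,0,0,0,-0.03,0.45,0,0,0,0,0,-0.007,0.45,0,0,0,0,0,0,0.45,0,0,0,0,0,0,-0.3,0,0,0,0,0,0,-0.3,0,0,0,0,0,0,-0.3,0,0,0,0,0,0,-0.3])

```text
time_s: 15.65
eef_pos: [0.442, -0.2167, 0.1847]
tcp_rot: [0.998, -0.061, 0.001, 0.001]
ft_force: [-1.6, 0.3, 8.2]
finger_gap: 0.0432
finger_force: 42.2
```

>>> apply_moves(motion=[0,0,0,0,0,0.04,-0.3,0,0,0,0,0,0.04,-0.3,0,0,0,0,0,0.04,-0.3])

```text
time_s: 15.95
eef_pos: [0.441, -0.2163, 0.3052]
tcp_rot: [0.998, -0.061, 0.0, 0.0]
ft_force: [1.4, -0.1, -1.9]
finger_gap: 0.0434
finger_force: 41.8
```

>>> apply_moves(motion=[0,0,1,0.024,0.037,0,-0.3,0,0,0.4,0.024,0.037,0,-0.3,0,0,0,0.024,0.037,0,-0.3,0,0,0,0.024,0.037,0,-0.3,0,0,0,0.024,0.037,0,-0.3,0,0,0,0.024,0.037,0,-0.3,0,0,0,0.025,0.036,0,-0.3,0,0,0,0.025,0.036,0,-0.3,0,0,0,0.025,0.036,0,-0.3])

```text
time_s: 16.85
eef_pos: [0.6611, 0.1147, 0.3037]
tcp_rot: [0.999, -0.049, 0.0, 0.0]
ft_force: [0.9, -0.9, -1.9]
finger_gap: 0.0433
finger_force: 42.0
```

>>> apply_moves(motion=[0,0,0,0,0,-0.03,-0.3,0,0,0,0,0,-0.03,-0.3,0,0,0,0,0,0,-0.3,0,0,0,0,0,0,-0.3])

```text
time_s: 17.25
eef_pos: [0.6603, 0.1132, 0.2439]
tcp_rot: [0.999, -0.049, -0.0, 0.0]
ft_force: [0.5, 0.2, -0.8]
finger_gap: 0.0435
finger_force: 41.8
```

Run:
```python
from m2 import *
im,p=look('w6.png',[])
for b in((.66,.114),(.652,.039)): print(np.round(proj(p,(*b,.003),True)))
```

```text
tcp [0.6608 0.1133 0.2451] yaw -5.62 t 17.3
[[277. 222.]]
[[384. 223.]]
```

View pics/w6.png

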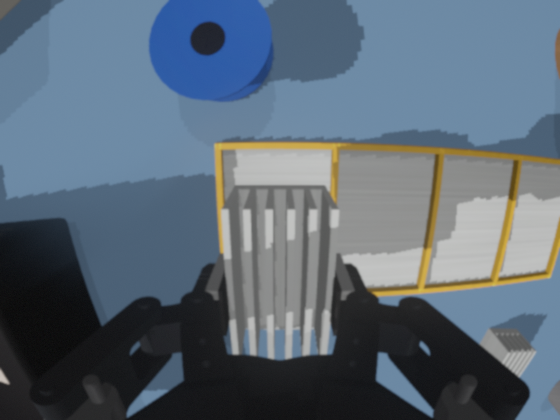

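Held over bay 0: the rims at about (222,200) and (335,200) are centred on the hand.

>>> apply_moves(motion=[0,0,0,0,0,-0.03,-0.3,0,0,0,0,0,-0.022,-0.3,0,0,0,0,0,-0.004,-0.3,0,0,0,0,0,0,-0.3,0,0,0,0,0,0,0.3,0,0,0,0,0,0,0.4,0,0,0,0,0,0,0.45,0,0,0,0,0,0.03,0.45,0,0,0,0,0,0.04,0.45])

```text
time_s: 18.2
eef_pos: [0.6596, 0.1132, 0.2563]
tcp_rot: [0.999, -0.049, -0.002, 0.0]
ft_force: [-0.3, 0.7, -0.3]
finger_gap: 0.0619
finger_force: 0.0
```

>>> apply_moves(motion=[0,0,-3,-0.018,-0.02,0,0.45,0,0,-3,-0.018,-0.02,0,0.45,0,0,-3,-0.018,-0.02,0,0.45,0,0,-2,-0.018,-0.02,0,0.45,0,0,0,-0.018,-0.02,0,0.45,0,0,0,-0.018,-0.02,0,0.45,0,0,0,-0.018,-0.02,0,0.45,0,0,0,-0.018,-0.02,0,0.45,0,0,0,-0.018,-0.022,0,0.45,0,0,0,-0.018,-0.022,0,0.45])

```text
time_s: 19.2
eef_pos: [0.4797, -0.0911, 0.2578]
tcp_rot: [0.99, -0.144, 0.001, 0.0]
ft_force: [0.3, -0.9, 0.0]
finger_gap: 0.062
finger_force: 0.0
```

>>> apply_moves(motion=[0,0,0,0,0,-0.005,0.45,0,0,0,0,0,0,0.45,0,0,0,0,0,0,0.45])

```text
time_s: 19.5
eef_pos: [0.4809, -0.0896, 0.2525]
tcp_rot: [0.99, -0.144, 0.0, -0.0]
ft_force: [-0.2, 0.4, 0.2]
finger_gap: 0.0619
finger_force: 0.0
```

Run:
```python
from m2 import *
im,p=look('w7.png',[SK])
im2,p2=snap('side','s7.png')
for d in manip.regions_of('side','sink0'):
    if d['p']>.3:
        g=onz(p2,d['uv'],.03); print('side',round(d['p'],2),fit([(p2,d['mask'],False)],g[0],g[1],np.radians([-40,0,40]),(.08,.044,.04),0))
```

```text
tcp [ 0.4809 -0.0895  0.2525] yaw -16.5 t 19.55
sink0 0.7 [414.   2.] [  0.642  -0.227 -15.592   0.967]
sink0 0.66 [ 6. 95.] [ 0.662  0.117 -5.852  0.971]
sink0 0.66 [282. 218.] [ 4.8100e-01 -9.0000e-02  1.6227e+02  8.8900e-01]
side 0.94 [  0.642  -0.226 -14.666   0.953]
side 0.78 [  0.482  -0.09  -16.95    0.729]
side 0.72 [ 0.66   0.117 -7.152  0.971]
side 0.43 [  0.356   0.223 -85.028   0.567]
```

>>> apply_moves(motion=[0,0,-1,0,0,-0.03,0.45,0,0,0,0,0,-0.03,0.45,0,0,0,0,0,-0.008,0.45,0,0,0,0,0,0,0.45,0,0,0,0,0,0,-0.3,0,0,0,0,0,0,-0.3,0,0,0,0,0,0,-0.3,0,0,0,0,0,0,-0.3])

```text
time_s: 20.5
eef_pos: [0.4811, -0.0904, 0.1857]
tcp_rot: [0.988, -0.153, 0.001, 0.0]
ft_force: [-1.0, 0.4, 7.7]
finger_gap: 0.0429
finger_force: 42.3
```

>>> apply_moves(motion=[0,0,0,0,0,0.04,-0.3,0,0,0,0,0,0.04,-0.3,0,0,0,0,0,0.03,-0.3,0,0,3,0.0285,0.0215,0,-0.3,0,0,3,0.0285,0.0215,0,-0.3,0,0,3,0.0285,0.0215,0,-0.3,0,0,3,0.0285,0.0215,0,-0.3,0,0,0,0.0285,0.0215,0,-0.3,0,0,0,0.0285,0.0215,0,-0.3,0,0,0,0,0,0,-0.3])

```text
time_s: 21.5
eef_pos: [0.653, 0.0424, 0.294]
tcp_rot: [0.999, -0.047, 0.0, -0.002]
ft_force: [-0.3, 0.4, -1.8]
finger_gap: 0.0435
finger_force: 42.1
```

>>> apply_moves(motion=[0,0,0,0,0,-0.03,-0.3,0,0,0,0,0,-0.02,-0.3,0,0,0,0,0,0,-0.3,0,0,0,0,0,0,-0.3])

```text
time_s: 21.9
eef_pos: [0.6513, 0.0382, 0.2449]
tcp_rot: [0.999, -0.049, -0.0, 0.0]
ft_force: [0.3, 0.1, -0.8]
finger_gap: 0.0435
finger_force: 42.0
```

Run:
```python
from m2 import *
im,p=look('w8.png',[SKT]); print(np.round(proj(p,(.652,.039,.003),True)))
```

```text
tcp [0.6516 0.0384 0.2457] yaw -5.61 t 21.95
sink0 0.62 [161. 227.] [ 0.661  0.112 -6.475  0.933]
sink0 0.6 [554. 218.] [  0.643  -0.225 -16.342   0.972]
[[277. 221.]]
```

View pics/w8.png

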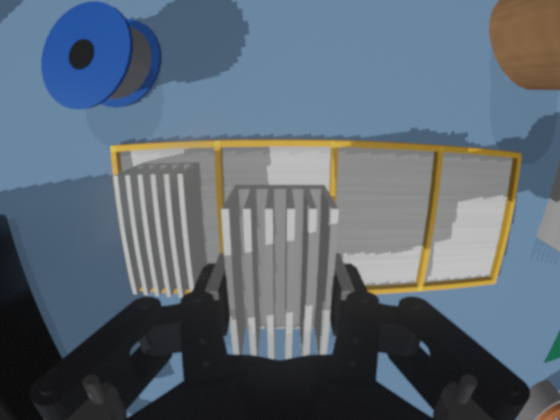

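Bay 0 is loaded (155,230), and the second sink hangs centred over bay 1.

>>> apply_moves(motion=[0,0,0,0,0,-0.03,-0.3,0,0,0,0,0,-0.022,-0.3,0,0,0,0,0,-0.005,-0.3,0,0,0,0,0,0,-0.3,0,0,0,0,0,0,0.3,0,0,0,0,0,0,0.4,0,0,0,0,0,0,0.4,0,0,0,0,0,0.03,0.45,0,0,0,0,0,0.04,0.45])

```text
time_s: 22.9
eef_pos: [0.6506, 0.0384, 0.2562]
tcp_rot: [0.999, -0.049, -0.002, 0.0]
ft_force: [1.3, 0.2, 0.7]
finger_gap: 0.0621
finger_force: 0.0
```

>>> apply_moves(motion=[0,0,-3,-0.0015,-0.044,0,0.45,0,0,-3,-0.0015,-0.044,0,0.45,0,0,-3,-0.0015,-0.044,0,0.45,0,0,-1,-0.0015,-0.044,0,0.45,0,0,0,-0.0015,-0.044,0,0.45,0,0,0,-0.0015,-0.044,0,0.45,0,0,0,0,0,0,0.45,0,0,0,0,0,0,0.45])

```text
time_s: 23.7
eef_pos: [0.642, -0.2269, 0.2572]
tcp_rot: [0.991, -0.137, 0.0, 0.0]
ft_force: [-0.9, 1.1, 0.0]
finger_gap: 0.0617
finger_force: 0.0
```

Run:
```python
from m2 import *
im,p=look('w9.png',[SK])
im2,p2=snap('side','s9.png')
for d in manip.regions_of('side','sink0'):
    if d['p']>.3:
        g=onz(p2,d['uv'],.03); print('side',round(d['p'],2),fit([(p2,d['mask'],False)],g[0],g[1],np.radians([-40,0,40]),(.08,.044,.04),0))
```

```text
tcp [ 0.6424 -0.2249  0.2573] yaw -15.58 t 23.75
sink0 0.92 [ 20. 288.] [ 0.65   0.043 -4.399  0.979]
sink0 0.57 [278. 217.] [  0.642  -0.226 -16.698   0.884]
side 0.65 [ 6.3000e-01  3.9000e-02 -9.7469e+01  2.9100e-01]
side 0.58 [  0.643  -0.227 -14.636   0.77 ]
```

Descend 73 mm, grip, lift, then go to bay 3 (0.637, -0.110).

>>> apply_moves(motion=[0,0,0,0,0,-0.03,0.45,0,0,0,0,0,-0.03,0.45,0,0,0,0,0,-0.012,0.45,0,0,0,0,0,0,0.45,0,0,0,0,0,0,-0.3,0,0,0,0,0,0,-0.3,0,0,0,0,0,0,-0.3,0,0,0,0,0,0,-0.3])

```text
time_s: 24.7
eef_pos: [0.643, -0.2255, 0.1871]
tcp_rot: [0.991, -0.136, 0.001, 0.0]
ft_force: [-1.1, 0.6, 6.6]
finger_gap: 0.0439
finger_force: 43.7
```

>>> apply_moves(motion=[0,0,0,0,0,0.04,-0.3,0,0,0,0,0,0.03,-0.3,0,0,0,0,0,0,-0.3,0,0,3,-0.001,0.03,0,-0.3,0,0,3,-0.001,0.03,0,-0.3,0,0,3,-0.001,0.03,0,-0.3,0,0,1,-0.001,0.025,0,-0.3,0,0,0,0,0,-0.01,-0.3,0,0,0,0,0,0,-0.3,0,0,0,0,0,0,-0.3])

```text
time_s: 25.7
eef_pos: [0.6382, -0.1109, 0.2449]
tcp_rot: [0.999, -0.049, -0.0, 0.0]
ft_force: [-0.2, -0.6, -2.2]
finger_gap: 0.0437
finger_force: 42.9
```

Run:
```python
from m2 import *
im,p=look('w10.png',[SKT]); print(np.round(proj(p,(.638,-.110,.003),True)))
```

```text
tcp [ 0.6383 -0.1113  0.2452] yaw -5.67 t 25.75
sink0 0.73 [ 76. 229.] [ 0.651  0.038 -5.386  0.965]
sink0 0.67 [ 17. 236.] [ 0.661  0.123 -5.642  0.93 ]
sink0 0.65 [280. 262.] [ 6.24000e-01 -1.06000e-01  1.73573e+02  6.26000e-01]
sink0 0.3 [174. 184.] [ 0.66  -0.039 -4.465  0.478]
[[277. 222.]]
```

View pics/w10.png

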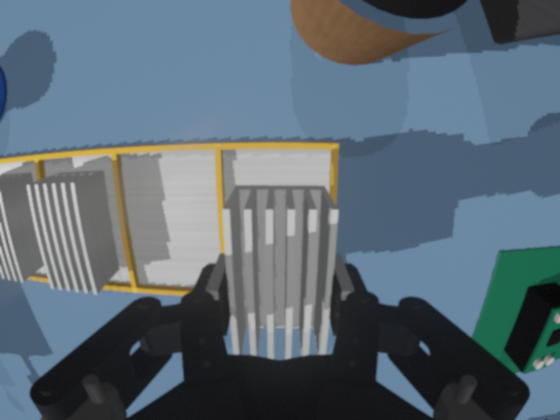

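Bays 0 and 1 are loaded, bay 2 is empty, and the third sink is centred over bay 3.

>>> apply_moves(motion=[0,0,0,0,0,-0.03,-0.3,0,0,0,0,0,-0.02,-0.3,0,0,0,0,0,-0.005,-0.3,0,0,0,0,0,0,-0.3,0,0,0,0,0,0,0.3,0,0,0,0,0,0,0.4,0,0,0,0,0,0,0.4,0,0,0,0,0,0.03,0.45,0,0,0,0,0,0.04,0.45,0,0,0,0,0,0.05,0.45])

```text
time_s: 26.8
eef_pos: [0.6377, -0.1105, 0.3102]
tcp_rot: [0.999, -0.049, -0.001, -0.0]
ft_force: [1.7, 0.1, -0.3]
finger_gap: 0.0618
finger_force: 0.0
```

>>> apply_moves(motion=[0,0,0,-0.02,0.03,0.03,1,0,0,0,-0.02,0.03,0.02,1,0,0,0,-0.02,0.04,0,1,0,0,0,-0.02,0.04,0,1,0,0,0,-0.02,0.04,0,1,0,0,0,-0.02,0.04,0,1,0,0,0,-0.02,0.04,0,1,0,0,0,-0.02,0.04,0,1,0,0,0,0,0,0,1,0,0,0,0,0,0,1])

```text
time_s: 27.8
eef_pos: [0.4779, 0.1903, 0.3607]
tcp_rot: [0.999, -0.048, 0.0, 0.0]
ft_force: [0.2, -0.7, -0.0]
finger_gap: 0.0851
finger_force: 0.0
```

Run:
```python
from m2 import *
im,p=look('w11.png',[SKT])
im2,p2=snap('side','s11.png'); im3,p3=snap('scene')
for d in manip.regions_of('side','sink0'):
    if d['p']>.3:
        g=onz(p2,d['uv'],.03); print('side',round(d['p'],2),fit([(p2,d['mask'],False)],g[0],g[1],np.radians([-40,0,40]),(.08,.044,.04),.003))
for n,q in(('wrist',p),('side',p2),('scene',p3)):
    for t,z in(('rod_knob',.088),('extractor',0)):
        for d in manip.place_of(n,t):
            if d['p']>.3: print(n,t,round(d['p'],2),np.round(d['uv']),np.round(onz(q,d['uv'],z,n=='wrist'),3))
cv2.imwrite('pics/c11.png',cv2.resize(np.hstack([im,im2]),(800,300))[:,:,::-1])
```

```text
tcp [0.4786 0.1891 0.3605] yaw -5.6 t 27.85
sink0 0.94 [341.  20.] [ 0.661  0.113 -6.187  0.986]
sink0 0.76 [418.  26.] [ 0.651  0.038 -6.971  0.975]
sink0 0.58 [529.  35.] [ 0.637 -0.112 -6.491  0.972]
side 0.83 [ 0.638 -0.111 -5.788  0.959]
side 0.65 [ 0.349 -0.289 18.865  0.7  ]
side 0.64 [ 0.651  0.041 -6.362  0.919]
wrist extractor 0.87 [ 87. 113.] [0.583 0.398 0.   ]
side rod_knob 0.6 [227. 126.] [0.426 0.315 0.088]
side rod_knob 0.41 [380. 277.] [ 0.755 -0.229  0.088]
side extractor 0.81 [279. 127.] [0.583 0.394 0.   ]
scene rod_knob 0.74 [295. 247.] [0.757 0.023 0.088]
scene rod_knob 0.62 [373. 173.] [0.417 0.319 0.088]
```

View pics/c11.png

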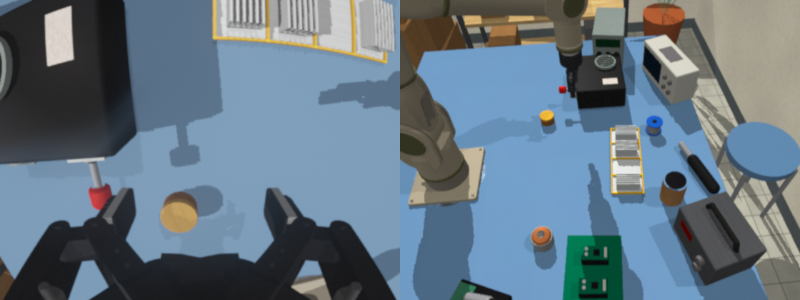

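All three sinks sit in bays 0, 1 and 3, which matches the fits. The red knob shows at about (140,276) in the wrist picture. I'll move over it next.

>>> apply_moves(motion=[0,0,0,-0.02,0.033,0,1,0,0,0,-0.02,0.033,0,1,0,0,0,-0.02,0.033,0,1,0,0,0,-0.018,0.032,0,1,0,0,0,0,0,0,1,0,0,0,0,0,0,1,0,0,0,0,0,0,1])

```text
time_s: 29.05
eef_pos: [0.4011, 0.3196, 0.3601]
tcp_rot: [0.999, -0.05, 0.0, 0.0]
ft_force: [0.6, 0.2, 0.4]
finger_gap: 0.0853
finger_force: 0.0
```

```bash
cat > k.py <<'E'
from m2 import *
import sys
im,p=look(sys.argv[1],[])
h=cv2.cvtColor(im,cv2.COLOR_RGB2HSV)
m=cv2.inRange(h,(0,150,70),(8,255,255))|cv2.inRange(h,(172,150,70),(180,255,255))
k,l,st,ce=cv2.connectedComponentsWithStats(m)
for j in range(1,k):
    if st[j,4]>40:
        ys,xs=np.nonzero(l==j); P=np.array([onz(p,(u,v),.088,True)[:2] for u,v in zip(xs,ys)]).astype(np.float32)
        print('red',ce[j].round(),st[j,4],onz(p,ce[j],.088,True).round(4),cv2.minAreaRect(P))
for d in manip.place_of('wrist','rod_knob')+manip.place_of('wrist','extractor'):
    if d['p']>.3: print(round(d['p'],2),np.round(d['uv']),onz(p,d['uv'],.088,True).round(3),onz(p,d['uv'],0,True).round(3))
E
python3 k.py w12.png
```

```text
tcp [0.4012 0.3194 0.3601] yaw -5.71 t 29.1
red [274. 176.] 1275 [0.4266 0.3205 0.088 ] ((0.4258503317832947, 0.32058006525039673), (0.027119262143969536, 0.02939295768737793), 88.30915832519531)
0.6 [275. 176.] [0.427 0.32  0.088] [0.409 0.323 0.   ]
0.74 [186.  23.] [0.552 0.374 0.088] [0.58  0.396 0.   ]
```

View pics/w12.png

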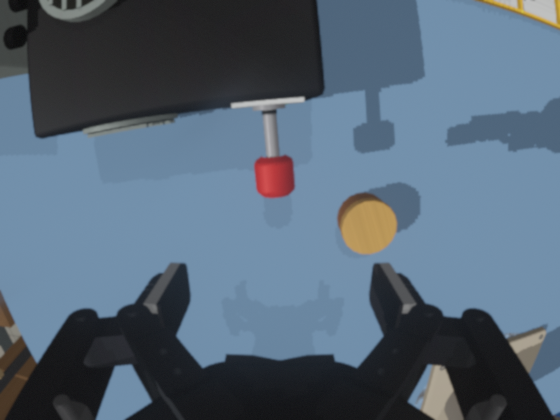

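The knob is at (275,176), and the rod enters the collar at about (269,110). The extractor's front top edge runs from about (40,136) to (322,95).

Run:
```python
from h import *
p=manip.camera_params('wrist')
a,b=onz(p,(275,176),.088,True),onz(p,(269,112),.088,True); d=b-a; print('rod',a,b,np.degrees(np.arctan2(d[1],d[0])),np.hypot(*d[:2]))
a,b=onz(p,(40,136),.108,True),onz(p,(322,95),.108,True); d=a-b; print('front',a,b,np.degrees(np.arctan2(-d[0],d[1])),np.hypot(*d[:2]))
```

```text
rod [0.42673772 0.31957974 0.088     ] [0.47501344 0.31904039 0.088     ] -0.640101308513956 0.04827873441349521
front [0.48874777 0.50818561 0.108     ] [0.48346342 0.28189348 0.108     ] -1.337719905258243 0.22635381754444575
```

>>> apply_moves(motion=[0,0,2.5,0.025,0.001,0,0.4,0,0,2.2,0,0,-0.02,0.4,0,0,0,0,0,-0.025,0.4,0,0,0,0,0,-0.025,0.4,0,0,0,0,0,-0.025,0.4,0,0,0,0,0,-0.02,0.4,0,0,0,0,0,0,0.4,0,0,0,0,0,0,0.4])

```text
time_s: 30.0
eef_pos: [0.4257, 0.3213, 0.2457]
tcp_rot: [1.0, -0.008, -0.0, 0.0]
ft_force: [-0.8, -0.4, 0.9]
finger_gap: 0.0599
finger_force: 0.0
```

```bash
python3 k.py w13.png
```

```text
tcp [0.4258 0.3216 0.2463] yaw -0.92 t 30.05
red [282. 288.] 3226 [0.4239 0.3194 0.088 ] ((0.42259764671325684, 0.31979912519454956), (0.027636947110295296, 0.032792821526527405), 89.05069732666016)
0.85 [282. 281.] [0.427 0.319 0.088] [0.376 0.319 0.   ]
```

View pics/w13.png

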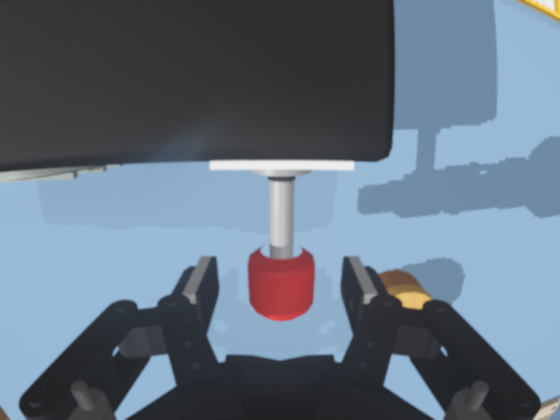

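The knob (282,285) is centred between the open fingers.

>>> apply_moves(motion=[0,0,0,0,-0.002,-0.003,0.4,0,0,0,0,0,0,0.4,0,0,0,0,0,0,-0.6,0,0,0,0,0,0,-0.6,0,0,0,0,0,0,-0.6,0,0,0,0,0,0,-0.6,0,0,0,0,0,0,-0.6])

```text
time_s: 30.85
eef_pos: [0.4253, 0.3203, 0.2427]
tcp_rot: [1.0, -0.007, 0.0, -0.001]
ft_force: [0.4, 5.1, 1.4]
finger_gap: 0.0285
finger_force: 39.7
```

>>> apply_moves(motion=[0,0,0,-0.006,0,0,-0.6,0,0,0,-0.006,0,0,-0.6,0,0,0,-0.006,0,0,-0.6,0,0,0,-0.006,0,0,-0.6,0,0,0,-0.006,0,0,-0.6,0,0,0,0,0,0,-0.6,0,0,0,0,0,0,-0.6,0,0,0,0,0,0,-0.6])

```text
time_s: 31.65
eef_pos: [0.3951, 0.3207, 0.2428]
tcp_rot: [1.0, -0.007, 0.0, -0.001]
ft_force: [0.4, 7.8, 0.1]
finger_gap: 0.0285
finger_force: 40.6
```

>>> apply_moves(motion=[0,0,0,0,0,0,0,0,0,0,0,0,0,0.3,0,0,0,0,0,0,0.4,0,0,0,0,0,0,0.4,0,0,0,0,0,0.03,0.4,0,0,0,0,0,0.04,0.4,0,0,0,0,0,0.04,0.4,0,0,0,0,0,0,0.4,0,0,0,0,0,0,0.4])

```text
time_s: 32.55
eef_pos: [0.3955, 0.3194, 0.3527]
tcp_rot: [1.0, -0.008, 0.001, -0.0]
ft_force: [-0.3, -0.6, -0.0]
finger_gap: 0.0601
finger_force: 0.0
```

```bash
python3 k.py w14.png
python3 - <<'E'
from m2 import *
im,p=snap('wrist'); im2,p2=snap('side')
for t,s,z in(('sink0',(.08,.044,.04),.003),('done0',(.08,.044,.044),.003)):
  for d in manip.regions_of('side',t):
    if d['p']>.3:
        g=onz(p2,d['uv'],.03); print(t,round(d['p'],2),fit([(p2,d['mask'],False)],g[0],g[1],np.radians([-40,0,40]),s,z))
for t in('wool_tin','flux_jar','solder_spool','card_tube'): print(t,[(round(d['p'],2),onz(p2,d['uv'],0)[:2].round(3)) for d in manip.place_of('side',t)[:1]])
cv2.imwrite('pics/c14.png',cv2.resize(np.hstack([im,im2]),(800,300))[:,:,::-1])
E
```

```text
tcp [0.3953 0.3192 0.3517] yaw -0.91 t 32.6
red [276. 211.] 1249 [0.396  0.3211 0.088 ] ((0.39525163173675537, 0.32093873620033264), (0.02666967175900936, 0.03080144338309765), 88.00267028808594)
0.6 [278. 209.] [0.398 0.32  0.088] [0.37  0.321 0.   ]
0.67 [197.   4.] [0.554 0.376 0.088] [0.586 0.398 0.   ]
sink0 0.87 [ 0.636 -0.111 -6.271  0.98 ]
sink0 0.73 [ 0.659  0.114 -6.521  0.883]
sink0 0.7 [ 0.65   0.037 -7.782  0.886]
done0 0.94 [ 0.502 -0.363 -5.979  0.899]
done0 0.77 [ 0.492 -0.456 -5.41   0.887]
wool_tin [(0.71, array([ 0.346, -0.288]))]
flux_jar [(0.73, array([0.345, 0.211]))]
solder_spool [(0.96, array([0.782, 0.138]))]
card_tube [(0.96, array([ 0.775, -0.176]))]
```

View pics/c14.png

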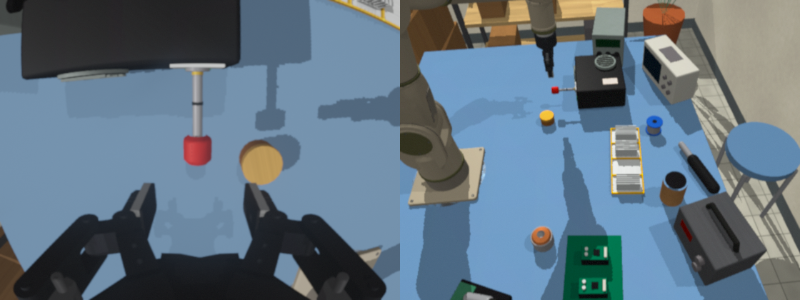

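The knob moved 30 mm, the yellow band shows at the collar (198,72), and everything stands in place. I'm handing in.

```bash
python3 -c "
from workcell import manip
print(manip.hand_in())"
```

```text
the job is handed in; nothing more can be done
None
```

I've handed the job in, but the simulator gave no verdict; by the last camera check both finished modules stand on the mat, three heat sinks are in bays 0, 1 and 3 with bay 2 empty, and the rod is at its middle click (about 30 mm out).

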